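# Lock out the test rig and open its filter housing

## Task

Make the test rig safe and open its filter: first turn the isolator handle a quarter turn anticlockwise to off, then swing the lockout hasp fully out. After that twist the filter housing's bayonet cover anticlockwise until you feel its lugs meet their stop (do not force it past), lift it straight off, and set it down gently, bar upwards, in the low tray stand. Leave the other things where they are.

Things in the scene. Friction and masses are not known exactly. Their poses are not given: they have to be found in the camera images.
- housing: filter housing, fixed: round aluminium pot 85 mm high and 120 mm across at the top, with two short flanged pipe stubs along its +-y (147 mm over them). Origin: centre of its underside on the worktop; z up, on the axis of the cover
- cover: bayonet cover, loose, 0.3 to 0.6 kg: grey disc 132 mm across, 12 mm thick, with a straight grip bar on top. Origin: on its axis at the disc's underside (seating face, 85 mm above the worktop while on the housing); z up, x along the bar. Below it a plug 77 mm across reaches 20 mm down, so set down on its plug the origin is 20 mm above the support. Two hidden lugs at +-x of the plug, 100 mm over them
- cover_bar (a point): middle of the cover's grip bar, on its axis, 28 mm above the cover's origin; axes as the cover's. The bar is 104 mm long along x, 16 mm wide along y, and spans from 16 mm below to 16 mm above this point
- cover_lugs (a point): on the cover's axis at its lugs, 14 mm below its origin. The lugs sit under a ring in the housing, with 2 mm of play. The cover turns anticlockwise from above (positive about z), with light friction, by 60 to 120 degrees (the ring's angle differs and is hidden) to a hard stop; only within 5 degrees of it does it lift straight out. Over 45 N between cover and housing damages the lugs
- isolator: isolator box, fixed: grey box 110 x 130 mm in plan and 80 mm high. Origin: centre of its underside; z up. The handle's axis is at its (0, +20 mm), the hasp's pivot at its (+35 mm, -50 mm)
- isolator_handle (a joint): angle of the isolator's rotary handle about the vertical: 0 = on (bar along the box's y), 1.57 = off (bar across, along the box's x); grows anticlockwise seen from above, end stops at both, stays where it is left (about 0.1 N m)
- handle_grip (a point): point on the handle's axis, 109 mm above the worktop, in the middle of its black bar: 80 mm long, 16 mm wide, its top 123 mm and its disc 92 mm above the worktop. Its axes turn with the handle: bar along y, z up
- hasp (a joint): angle of the lockout hasp about a vertical pivot: 0 = folded in (along the box's edge, pointing to the box's -x), 1.57 = fully out (pointing away over the edge, to the box's -y); grows anticlockwise seen from above, stays where it is left (about 0.05 N m)
- hasp_tab (a point): middle of the hasp's upright steel tab, 40 mm from the hasp's pivot; the tab is 24 mm along its x (which runs from the tab to the pivot), 8 mm thick along its y, and stands to 112 mm above the worktop on a flat arm whose top is at 86 mm. The point is 100 mm above the worktop; its axes turn with the hasp
- stand: low steel tray stand, fixed: square tray 150 x 150 mm on four feet, floor 50 mm above the worktop, rim 3 mm thick reaching 12 mm above the floor. Origin: on the worktop below the centre of the tray; z up
- grease_tub: flat tub with a yellow screw lid, 66 mm across and 42 mm high, loose, a bystander. Origin: centre of its underside
- oil_bottle: small white oil dropper bottle with a red nozzle, 38 mm across and 126 mm high, loose, a bystander. Origin: centre of its underside

How it is judged:
By the outcome, as a careful person would: the job done as asked, in the order asked, and still so for the second after the job is handed in, with the robot touching nothing.
It also fails if it takes over 72 s, if anything falls off the work surface, if the arm or the gripper's body presses on something with over 40 N, if the wrist force passes 120 N, or if a joint passes its speed limit or range.

## Robot

A 6-joint arm with a two-finger parallel gripper is mounted at the origin on a cart in front of the work surface, level with it; the furniture and walls round the work are solid. World frame = base frame: x ahead of the robot, y to its left, z up, the work surface at z = 0. Lengths are in m, angles in rad, forces in N, time in s.
With the tool pointing down it reaches from about 0.35 to 0.775 m from the base axis. Payload 7.3 kg.
Tool frame: the origin (TCP) lies at the very end of the fingers, on their centre line; the grasp point (between the pads) lies 19 mm behind it; z points along the fingers, y is the line along which they close (so a half turn about z gives the same grasp; the last joint's range is limited). The gripper opens to 92 mm and grips with 3 to 60 N. Pads are 19 mm wide; open, the fingers measure 130 mm over their backs; the gripper's body (75 mm by 190 mm) begins 47 mm behind the grasp point.
Start: joints at [-1.274, 0.342, 1.524, -0, 1.275, -0.146], TCP at [0.225, -0.474, 0.227] pointing down, gripper open.
Joint ranges: [-2.53, 2.53], [-0.77, 2.02], [0.04, 2.7], [-1, 4.14], [0.28, 2.66], [-3.11, 3.11]. Speed limits (rad/s): [2.57, 2.57, 3.14, 3.14, 3.14, 3.14].

## Interface

Orientations are given as [roll, pitch, yaw] about the fixed x, y, z axes, in that order (R = Rz(yaw) Ry(pitch) Rx(roll)).
In Python, from cell import robot gives the robot as it stands.
- The arm moves only by the tool apply_moves, never from a script. Its argument "motion" is text: rows parted by semicolons, each of 7 numbers parted by spaces: the opening in per cent of the stroke, from 0 (shut) to 100 (fully open), then the shift along the tool's x, y, z in cm, then the turn, a rotation vector about the tool's x, y, z in rad. A call has 1 to 20 rows; each row shifts and turns the commanded pose from where the row before left it, along the tool's axes as they then stand; what a row does not reach is not made up. A row lasts 1/8 s, in which the tool goes at most 62.5 mm and 10.7 degrees, less where a joint would pass 70% of its speed; a pose out of reach is approached as far as the arm can. A call with a gripper value outside its range is refused whole. The fingers move at their own pace and stop on an object; "force" is the grip in N (left out, the last holds). Time passes only in rows, so rows that do not move let the fingers close. It gives the time, the measured TCP pose, the force, the opening and the grip force at its end, in the units of the state.
- robot.observe(): the state, without advancing time (a new reading comes with each control period).
- robot.read_camera(name): name is "scene" or "side" or "wrist"; returns a dict with "img" (480x640x3 uint8, red, green, blue), "fovy" (degrees; the focal length in pixels is half the picture's height over the tangent of half this angle, whatever the lens; pixels are square), "cx", "cy" (the principal point, pixels), "R" (3x3) and "t" (3): a world point X has camera coordinates R X + t; the wrist camera has in their place "hand_eye" (4x4, takes a point from camera to tool coordinates, whose origin is the TCP and whose axes are the flange's). Camera axes: x right, y down, z forward; pixel columns grow to the right and rows downward; lengths in m; the calibration is good to about 2 mm. A picture is of the moment at which its call begins: read the wrist's pose just before it. There is no depth.
- robot.hand_in(): hands the job in; it is judged then, once.
Trained networks look in a picture, given as the dict that the camera call returned (one of the last four; its "shot" number tells which), for a name from the list of things; names that differ only in an ending like _2 or _b are one class to them, and where a whole thing is asked for, a point or a joint stands for the part that bears it (a point fixed in the world has none). Each returns a list of dicts, best first, with "score" (0 to 1); they miss things now and then, are a little off and sometimes report something else, mostly with a low value. They report only what shows in the picture. A call takes as long as a camera call.
- robot.search_frame(target, picture): "centre" ([x, y, z] in m, in world coordinates, good to about 4 mm: the middle of the surface that is visible of it).
- robot.trace(target, picture): "pixels" (480x640 bool, what is visible of it).
The state is a dict: "time": time; "qpos": joint angles; "qvel": joint speeds; "joint_efforts": joint torques, N m; "tool_pos": TCP position; "tool_rot": TCP orientation; "contact_force": force on the tool from outside, world axes, zero at the start; "torque": the same for the moment, N m; "opening": finger opening in m; "grip_force": force on a finger pad.
Only numpy, scipy, OpenCV 4.12 (cv2) and the standard library are available. Lean on these libraries where they do the work, as an engineer would, in place of code of your own. Each camera call takes 0.05 s, during which the arm holds its last target. There are 200 camera calls.

## Working session

There is one attempt and no reset: what is moved stays moved. The work goes in short steps, Python scripts to look and compute and a tool call to move; the robot and the scene stay as the last step left them, time stands still between calls to the robot, and variables do not carry over. Pictures are saved under pics/ and viewed, at most 10 in all, crops included, and the job is handed in when it is done.

Besides the shell and the picture viewer there is one more tool, called after "Request:" as name(argument=value, ...), one argument or row to a line, values as JSON. apply_moves: Moves the arm, as the interface text tells. Its arguments: {"type":"object","properties":{"motion":{"type":"string"},"force":{"type":"number"}},"required":["motion"]}

```bash
mkdir -p pics; ls; python3 - <<'E'
from cell import robot
import cv2,numpy as np
o=robot.observe();print({k:np.round(v,3) for k,v in o.items()})
for c in ["scene","side"]:
    p=robot.read_camera(c);cv2.imwrite(f"pics/{c}.png",p["img"][:,:,::-1])
    print(c,p["fovy"],np.round(-p["R"].T@p["t"],3))
    for n in ["housing","cover","cover_bar","isolator","isolator_handle","handle_grip","hasp","hasp_tab","stand","grease_tub","oil_bottle"]:
        try:
            r=robot.search_frame(n,p);print(n,[(np.round(d["centre"],3).tolist(),round(d["score"],2)) for d in r[:2]])
        except Exception as e: print(n,e)
E
```

```text
pics
{'time': np.float64(0.0), 'qpos': array([-1.274,  0.343,  1.525, -0.   ,  1.275, -0.146]), 'qvel': array([-0.001,  0.001, -0.   , -0.001, -0.   , -0.001]), 'joint_efforts': array([ -0.   , -43.125, -24.422,   0.072,   0.056,  -0.   ]), 'tool_pos': array([ 0.225, -0.474,  0.226]), 'tool_rot': array([-3.14 , -0.   ,  0.443]), 'contact_force': array([-0.344,  0.151,  0.371]), 'torque': array([ 0.035, -0.027, -0.022]), 'grip_force': np.float64(0.0), 'opening': np.float64(0.091)}
scene 42.557882288294905 [0.164 0.399 0.861]
housing [([0.448, -0.303, 0.024], 0.75)]
cover [([0.465, -0.334, 0.095], 0.79)]
cover_bar [([0.466, -0.332, 0.098], 0.83)]
isolator [([0.647, -0.173, 0.079], 0.69)]
isolator_handle [([0.652, -0.176, 0.111], 0.75)]
handle_grip [([0.649, -0.182, 0.106], 0.97)]
hasp [([0.65, -0.176, 0.107], 0.61), ([0.665, -0.255, 0.085], 0.53)]
hasp_tab [([0.659, -0.251, 0.09], 0.57), ([0.469, -0.339, 0.096], 0.25)]
stand [([0.451, -0.065, 0.051], 0.67)]
grease_tub [([0.39, -0.203, 0.042], 0.78)]
oil_bottle [([0.625, -0.373, 0.054], 0.81)]
side 42.5688375353371 [ 0.323 -0.982  0.664]
housing [([0.459, -0.404, 0.032], 0.62)]
cover [([0.471, -0.37, 0.097], 0.78)]
cover_bar [([0.47, -0.371, 0.104], 0.63)]
isolator [([0.648, -0.253, 0.069], 0.67)]
isolator_handle [([0.65, -0.2, 0.107], 0.66)]
handle_grip [([0.65, -0.198, 0.108], 0.87), ([0.391, -0.227, 0.044], 0.44)]
hasp [([0.662, -0.257, 0.083], 0.67)]
hasp_tab [([0.665, -0.259, 0.086], 0.8)]
stand [([0.453, -0.094, 0.051], 0.71)]
grease_tub [([0.391, -0.231, 0.044], 0.65)]
oil_bottle [([0.629, -0.394, 0.055], 0.94)]
```

View pics/scene.png

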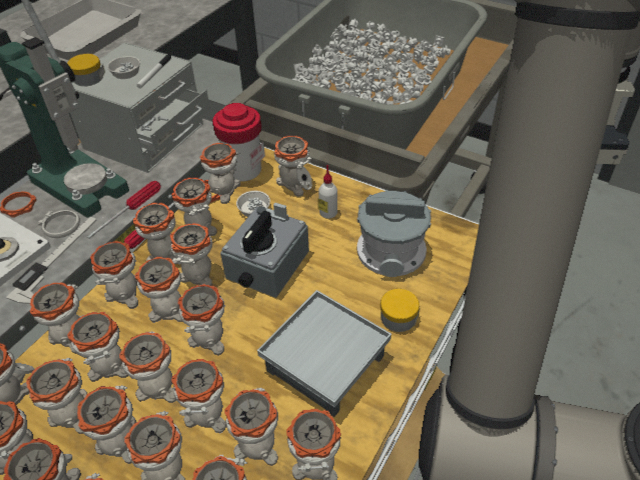

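View pics/side.png

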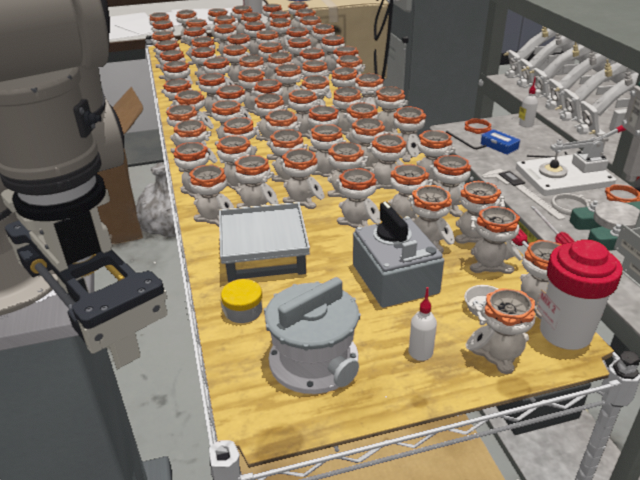

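```bash
cat > h.py <<'E'
from cell import robot
import cv2,numpy as np
from scipy.optimize import minimize
def box(x0,x1,y0,y1,z0,z1): return np.array([[x,y,z] for x in(x0,x1) for y in(y0,y1) for z in(z0,z1)])
def cyl(r,z0,z1,c=(0,0)):
    a=np.linspace(0,2*np.pi,48,endpoint=False);return np.array([[c[0]+r*np.cos(t),c[1]+r*np.sin(t),z] for t in a for z in(z0,z1)])
def rz(a): return np.array([[np.cos(a),-np.sin(a),0],[np.sin(a),np.cos(a),0],[0,0,1]])
def Rrpy(r):
    from scipy.spatial.transform import Rotation as Q
    return Q.from_euler("xyz",r).as_matrix()
def extr(p,o=None):
    if "hand_eye" in p:
        T=np.eye(4);T[:3,:3]=Rrpy(o["tool_rot"]);T[:3,3]=o["tool_pos"]
        C=np.linalg.inv(T@np.array(p["hand_eye"]));return C[:3,:3],C[:3,3]
    return np.array(p["R"]),np.array(p["t"])
def proj(p,X,o=None):
    R,t=extr(p,o)
    c=X@R.T+t;f=p["img"].shape[0]/2/np.tan(np.radians(p["fovy"])/2)
    return np.c_[p["cx"]+f*c[:,0]/c[:,2],p["cy"]+f*c[:,1]/c[:,2]]
def render(p,hulls,q,o=None,S=3):
    m=np.zeros((480*S,640*S),np.uint8)
    for h in hulls:
        u=proj(p,h@rz(q[2]).T+[q[0],q[1],0],o)
        u=((u+.5)*S-.5);hh=cv2.convexHull(np.float32(u))
        cv2.fillConvexPoly(m,np.int32(np.round(hh*16)),1,shift=4)
    return m
def fit(views,hulls,q0s,S=3):
    "views: list of (picture, mask, state)"
    M=[cv2.resize(m.astype(np.uint8),None,fx=S,fy=S,interpolation=cv2.INTER_NEAREST) for _,m,_ in views]
    def cost(q):
        s=0
        for (p,_,o),m in zip(views,M):
            r=render(p,hulls,q,o,S);s+=1-np.count_nonzero(r&m)/max(1,np.count_nonzero(r|m))
        return s/len(M)
    best=None
    for q in q0s:
        sx=np.array([q]+[[q[0]+.01,q[1],q[2]],[q[0],q[1]+.01,q[2]],[q[0],q[1],q[2]+.2]])
        r=minimize(cost,q,method="Nelder-Mead",options=dict(initial_simplex=sx,xatol=1e-4,fatol=1e-4,maxiter=150))
        if best is None or r.fun<best.fun: best=r
    return np.round(best.x,4),round(best.fun,3)
H=dict(cover=[cyl(.066,.085,.097),box(-.052,.052,-.008,.008,.097,.129)],
 bar=[box(-.052,.052,-.008,.008,.097,.129)],
 iso=[box(-.055,.055,-.065,.065,0,.08),box(-.008,.008,-.02,.06,.095,.123),box(-.017,.007,-.054,-.046,.08,.112)],
 handle=[box(-.008,.008,-.04,.04,.095,.123)],
 stand=[box(-.075,.075,-.075,.075,.045,.062)],
 tab=[box(-.012,.012,-.004,.004,.086,.112)],
 tub=[cyl(.033,0,.042)])
E
python3 - <<'E'
from h import *
P={}
for c in ["scene","side"]:
    p=robot.read_camera(c)
    if c=="scene": print([k for k in p])
    for n in ["cover","cover_bar","isolator","handle_grip","stand","hasp_tab","grease_tub"]:
        r=robot.trace(n,p)
        if r: P.setdefault(n,[]).append((p,r[0]["pixels"],None)); print(c,n,r[0]["score"],r[0]["pixels"].sum())
ys=[-.8,-.4,0,.4,.8]
def f(n,h,x,y,ys,m=1):
    print(n,fit(P[n],H[h],[(x,y,a) for a in ys]), [fit([v],H[h],[(x,y,a) for a in ys[::m]]) for v in P[n]])
f("cover","cover",.468,-.355,[-1.2,-.6,0,.6,1.2,1.57])
f("cover_bar","cover",.468,-.355,[-1.2,-.6,0,.6,1.2,1.57])
f("isolator","iso",.65,-.21,[-.5,0,.4])
f("handle_grip","handle",.65,-.19,[-.5,0,.5])
f("stand","stand",.452,-.08,[-.4,0,.4])
f("hasp_tab","tab",.665,-.255,[-.4,0,.4])
f("grease_tub","tub",.39,-.215,[0])
E
```

```text
['img', 'fovy', 'cx', 'cy', 'R', 't', 'shot']
scene cover 0.71 3155
scene cover_bar 0.6 3031
scene isolator 0.79 5553
scene handle_grip 0.8 880
scene stand 0.59 9111
scene hasp_tab 0.8 311
scene grease_tub 0.81 1350
side cover 0.66 5137
side cover_bar 0.77 5295
side isolator 0.62 6298
side handle_grip 0.82 845
side stand 0.82 5452
side hasp_tab 0.8 453
side grease_tub 0.76 1514
cover (array([ 0.4747, -0.3503,  0.3341]), np.float64(0.059)) [(array([ 0.4741, -0.3494,  0.4333]), np.float64(0.053)), (array([ 0.4754, -0.3505,  0.3231]), np.float64(0.061))]
cover_bar (array([ 0.4744, -0.3512,  0.3439]), np.float64(0.065)) [(array([ 0.4743, -0.3503,  0.4172]), np.float64(0.083)), (array([ 0.4745, -0.352 ,  0.337 ]), np.float64(0.045))]
isolator (array([ 0.6597, -0.2041,  0.0362]), np.float64(0.08)) [(array([ 0.6576, -0.2045,  0.1256]), np.float64(0.071)), (array([ 0.6593, -0.2053,  0.0045]), np.float64(0.079))]
handle_grip (array([ 0.6556, -0.1864,  0.0781]), np.float64(0.3)) [(array([ 0.6548, -0.1832,  0.1066]), np.float64(0.281)), (array([ 0.6559, -0.191 ,  0.0429]), np.float64(0.256))]
stand (array([ 0.4573, -0.0688, -0.1305]), np.float64(0.135)) [(array([ 0.4565, -0.068 , -0.1342]), np.float64(0.07)), (array([ 0.4582, -0.0717, -0.1293]), np.float64(0.19))]
hasp_tab (array([ 0.659 , -0.2554,  0.1933]), np.float64(0.517)) [(array([ 0.6554, -0.2501,  0.3207]), np.float64(0.381)), (array([ 0.6576, -0.2644, -0.0314]), np.float64(0.436))]
grease_tub (array([ 0.3933, -0.2126, -0.1105]), np.float64(0.128)) [(array([ 3.941e-01, -2.156e-01,  2.000e-04]), np.float64(0.134)), (array([ 0.3941, -0.2082, -0.0626]), np.float64(0.114))]
```

Request:
apply_moves(
  motion="60 4.3 -0.635 -0.2 0 0 0;60 4.3 -0.635 -0.2 0 0 0;60 4.3 -0.635 -0.2 0 0 0;60 4.3 -0.635 -0.2 0 0 0;60 4.3 -0.635 -0.2 0 0 0;60 4.3 -0.635 -0.2 0 0 0;60 4.3 -0.635 -0.2 0 0 0;60 4.3 -0.635 -0.2 0 0 0;60 4.3 -0.635 -0.2 0 0 0;60 4.3 -0.635 -0.2 0 0 0;60 4.3 -0.635 -0.2 0 0 0;60 4.3 -0.635 -0.2 0 0 0",
)

```text
time: 3.5
tool_pos: [0.6596, -0.1835, 0.2507]
tool_rot: [3.142, 0.0, 0.443]
contact_force: [0.7, -0.3, 0.1]
opening: 0.0552
grip_force: 0.0
```

Request:
apply_moves(
  motion="60 0 0 0 0 0 0.18;60 0 0 0 0 0 0.18;60 0 0 0 0 0 0.18;60 0 0 0 0 0 0.18;60 0 0 0 0 0 0.18;60 0 0 0 0 0 0.18;60 0 0 0 0 0 0.18;60 0 0 0 0 0 0.18;60 0 0 0 0 0 0.18;60 0 0 0 0 0 0.18;60 0 0 0 0 0 0.18;60 0 0 0 0 0 0",
)

```text
time: 5.0
tool_pos: [0.6585, -0.1844, 0.2505]
tool_rot: [3.141, 0.0, -1.536]
contact_force: [0.1, 0.7, 0.2]
opening: 0.0551
grip_force: 0.0
```

```bash
python3 - <<'E'
from h import *
o=robot.observe();p=robot.read_camera("wrist")
print(np.round(o["tool_pos"],4),np.round(o["tool_rot"],3),np.round(o["qpos"],2),p["hand_eye"],p["fovy"])
cv2.imwrite("pics/w1.png",p["img"][:,:,::-1])
for n,h,q in [("isolator","iso",(.66,-.204,.04)),("handle_grip","handle",(.6585,-.185,.04)),("hasp_tab","tab",(.66,-.255,.04))]:
    print(n,[(np.round(d["centre"],3),d["score"]) for d in robot.search_frame(n,p)[:1]])
    r=robot.trace(n,p)
    if r: print(r[0]["score"],r[0]["pixels"].sum(),fit([(p,r[0]["pixels"],o)],H[h],[q]))
E
```

```text
[ 0.6585 -0.1844  0.2505] [ 3.141  0.    -1.536] [-0.39  0.64  0.97 -0.    1.53  2.72] [[-1.92091851e-04 -9.69731777e-01 -2.44172569e-01  6.41711027e-02]
 [ 9.99999940e-01 -1.15494842e-04 -3.28017275e-04 -3.15354396e-05]
 [ 2.89888103e-04 -2.44172617e-01  9.69731741e-01 -1.57782462e-01]
 [ 0.00000000e+00  0.00000000e+00  0.00000000e+00  1.00000000e+00]] 67.16341484878568
isolator [(array([ 0.654, -0.212,  0.077]), 0.69)]
0.61 16301 (array([ 0.6588, -0.2042,  0.0664]), np.float64(0.072))
handle_grip [(array([ 0.66 , -0.19 ,  0.119]), 0.82)]
0.82 3611 (array([ 0.6573, -0.1861,  0.0908]), np.float64(0.474))
hasp_tab [(array([ 0.674, -0.255,  0.083]), 0.87)]
0.61 1334 (array([ 0.6673, -0.2574,  0.1562]), np.float64(0.735))
```

View pics/w1.png

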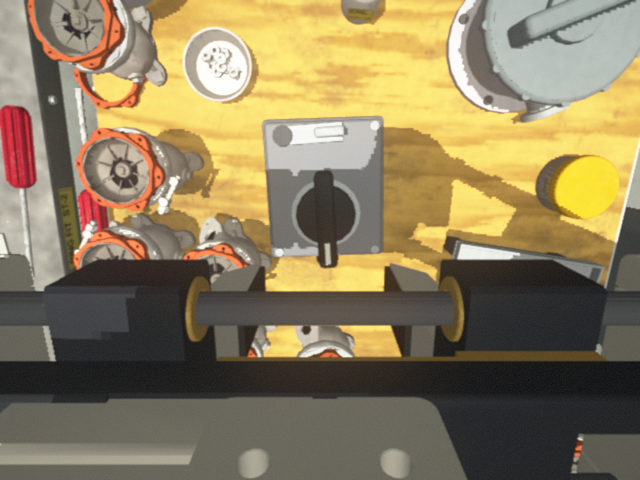

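The wrist picture shows the box top with corners about (263,121), (382,117), (386,250), (272,260), the handle bar from (323,170) to (329,265), the hasp pivot (283,135) and its tab around (330,130).

```bash
cat >> h.py <<'E'
def back(p,uv,z,o=None):
    R,t=extr(p,o);f=p["img"].shape[0]/2/np.tan(np.radians(p["fovy"])/2);C=-R.T@t
    d=R.T@np.array([(uv[0]-p["cx"])/f,(uv[1]-p["cy"])/f,1]);return C+d*(z-C[2])/d[2]
E
python3 - <<'E'
from h import *
o=robot.observe();p=robot.read_camera("wrist")
for n,u,z in [("c",(263,121),.08),("c",(382,117),.08),("c",(386,250),.08),("c",(272,260),.08),("h",(324,171),.123),("h",(328,266),.123),("h2",(328,243),.123),("tab",(315,133),.112),("tab",(343,130),.112),("piv",(283,135),.086),("jar?",(220,62),.0)]:
    print(n,np.round(back(p,u,z,o),4))
q=(.6588,-.2042,.06)
for h in H["iso"]+H["tab"]: pass
im=p["img"][:,:,::-1].copy()
for h in H["iso"]:
    u=proj(p,h@rz(q[2]).T+[q[0],q[1],0],o);hh=cv2.convexHull(np.float32(u));cv2.polylines(im,[np.int32(hh)],True,(0,0,255),1)
cv2.imwrite("pics/w1b.png",cv2.resize(im[90:290,200:420],None,fx=3,fy=3))
E
```

```text
c [ 0.7148 -0.2639  0.08  ]
c [ 0.6116 -0.2708  0.08  ]
c [ 0.5989 -0.1508  0.08  ]
c [ 0.707 -0.137  0.08 ]
h [ 0.6603 -0.2262  0.123 ]
h [ 0.6543 -0.148   0.123 ]
h2 [ 0.655  -0.1679  0.123 ]
tab [ 0.6684 -0.2548  0.112 ]
tab [ 0.6464 -0.2578  0.112 ]
piv [ 0.6966 -0.2527  0.086 ]
jar? [ 0.7723 -0.325   0.    ]
```

View pics/w1b.png

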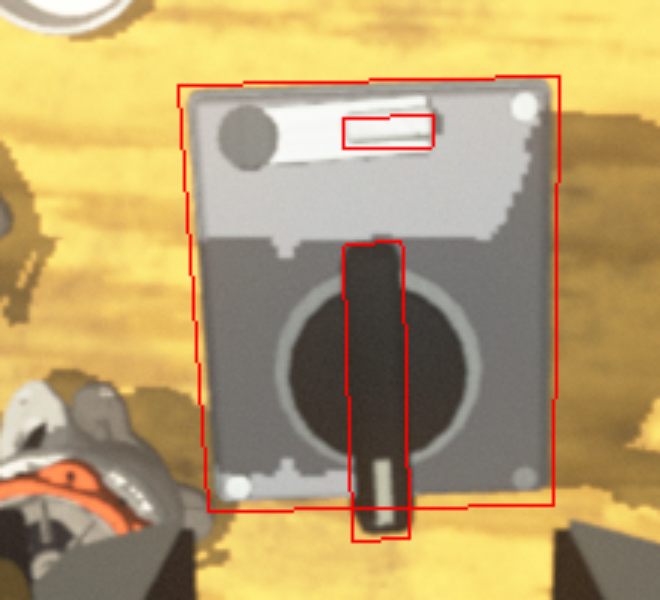

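The model outline lies on the box, bar and tab to within 1–2 mm. I'm going down on the handle.

Request:
apply_moves(
  motion="60 0 0 4 0 0 -0.03;60 0 0 4 0 0 0;60 0 0 4 0 0 0;60 0 0 2.2 0 0 0;60 0 0 1 0 0 0;0 0 0 0 0 0 0;0 0 0 0 0 0 0;0 0 0 0 0 0 0;0 0 0 0 0 0 0",
  force=25,
)

```text
time: 6.52
tool_pos: [0.6588, -0.1845, 0.0995]
tool_rot: [-3.141, -0.001, -1.507]
contact_force: [0.3, 0.4, -0.4]
opening: 0.0199
grip_force: 0.0
```

Request:
apply_moves(
  motion="0 0 0 0 0 0 -0.16;0 0 0 0 0 0 -0.16;0 0 0 0 0 0 -0.16;0 0 0 0 0 0 -0.16;0 0 0 0 0 0 -0.16;0 0 0 0 0 0 -0.16;0 0 0 0 0 0 -0.16;0 0 0 0 0 0 -0.16;0 0 0 0 0 0 -0.16;0 0 0 0 0 0 -0.06;0 0 0 0 0 0 0",
)

```text
time: 7.9
tool_pos: [0.656, -0.186, 0.0993]
tool_rot: [3.14, 0.005, -0.007]
contact_force: [-11.6, -4.0, 6.1]
opening: 0.0158
grip_force: 25.0
```

```bash
python3 -c "
from h import *
o=robot.observe();print({k:np.round(v,3) for k,v in o.items()})"
```

```text
{'time': np.float64(7.9), 'qpos': array([-0.387,  0.74 ,  1.197, -0.004,  1.209,  1.192]), 'qvel': array([-0.   ,  0.   ,  0.   , -0.001, -0.001,  0.015]), 'joint_efforts': array([  4.633, -57.938, -25.884,   2.313,  -2.651,  -0.188]), 'tool_pos': array([ 0.656, -0.186,  0.099]), 'tool_rot': array([ 3.14 ,  0.005, -0.007]), 'contact_force': array([-11.61 ,  -3.952,   6.113]), 'torque': array([-0.698,  1.746,  0.116]), 'grip_force': np.float64(24.969), 'opening': np.float64(0.016)}
```

Request:
apply_moves(
  motion="0 -0.3 0.15 0 0 0 -0.05;0 0 0 0 0 0 -0.05;0 0 0 0 0 0 0",
)

```text
time: 8.28
tool_pos: [0.6558, -0.1861, 0.0993]
tool_rot: [3.141, -0.001, 0.092]
contact_force: [0.2, -0.7, 1.7]
opening: 0.0153
grip_force: 25.1
```

```bash
python3 -c "
from h import *
o=robot.observe();print(o['tool_rot'],o['torque'],o['contact_force'],o['tool_pos'])"
```

```text
[ 3.14107080e+00 -1.05518439e-03  9.15793045e-02] [-0.05380569  0.04024464 -0.48894739] [ 0.15771623 -0.73076901  1.68528232] [ 0.65582455 -0.18612555  0.09934588]
```

Request:
apply_moves(
  motion="45 0 0 0 0 0 0.01;45 0 0 0 0 0 0;45 0 0 0 0 0 0;45 0 0 -2.5 0 0 0;45 0 0 -2.5 0 0 0;40 -0.25 3.5 0 0 0 0;40 -0.26 3.57 0 0 0 0;40 0 0 0 0 0 0",
)

```text
time: 9.28
tool_pos: [0.6558, -0.2595, 0.1483]
tool_rot: [3.141, 0.0, 0.08]
contact_force: [-0.2, -0.3, -0.1]
opening: 0.0369
grip_force: 0.0
```

```bash
python3 - <<'E'
from h import *
o=robot.observe();p=robot.read_camera("wrist")
cv2.imwrite("pics/w2.png",p["img"][:,:,::-1]);print(o["tool_pos"],o["tool_rot"],o["opening"],o["qpos"])
p=robot.read_camera("side");r=robot.trace("handle_grip",p)
print(fit([(p,r[0]["pixels"],None)],H["handle"],[(.6558,-.186,1.6)]))
cv2.imwrite("pics/s2.png",cv2.resize(p["img"][160:340,330:530,::-1],None,fx=3,fy=3))
E
```

```text
[ 0.65576867 -0.25952559  0.14833172] [3.14091997e+00 2.10647574e-04 7.95231328e-02] 0.03686116791339392 [-4.85077507e-01  7.40384221e-01  1.05582884e+00 -6.98700212e-04
  1.34519767e+00  1.00635185e+00]
(array([ 0.6526, -0.2053,  1.1241]), np.float64(0.333))
```

View pics/s2.png

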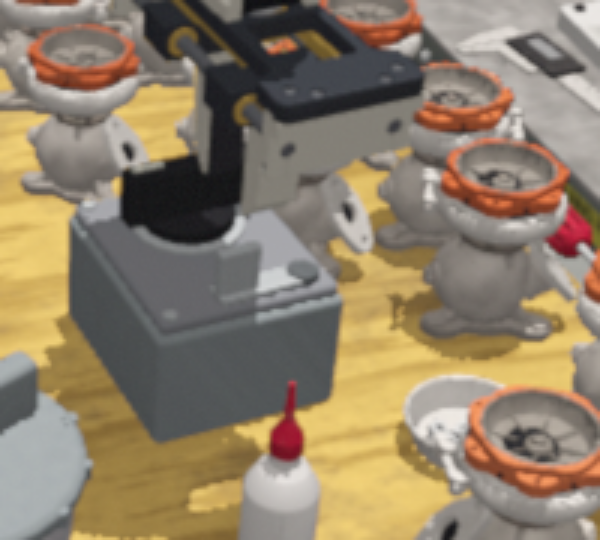

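The handle lies across the box, so it is off. Next I grip the hasp tab, after checking where the red jar behind it stands.

Request:
apply_moves(
  motion="40 0.06 -0.2 2 0 0 0;40 0 0 2 0 0 0;40 0 0 1.2 0 0 0;0 0 0 0 0 0 0;0 0 0 0 0 0 0;0 0 0 0 0 0 0;0 0 0 0 0 0 0",
  force=15,
)

```text
time: 10.3
tool_pos: [0.6572, -0.2563, 0.0978]
tool_rot: [3.139, -0.002, 0.082]
contact_force: [1.2, -3.9, 1.0]
opening: 0.0076
grip_force: 15.0
```

```bash
python3 - <<'E'
from h import *
for c,u in [("scene",(240,180)),("side",(570,343)),]:
    p=robot.read_camera(c);print(c,np.round(back(p,u,0),3))
    for z in (.15,.2,.25): print(z,np.round(back(p,(238,108) if c=="scene" else (583,252),z),3))
print(robot.observe()["contact_force"])
E
```

```text
scene [ 0.847 -0.378  0.   ]
0.15 [ 0.864 -0.424  0.15 ]
0.2 [ 0.814 -0.366  0.2  ]
0.25 [ 0.765 -0.309  0.25 ]
side [ 0.855 -0.432  0.   ]
0.15 [ 0.857 -0.404  0.15 ]
0.2 [ 0.805 -0.46   0.2  ]
0.25 [ 0.753 -0.517  0.25 ]
[ 0.52824947 -4.58999793  2.57215291]
```

Request:
apply_moves(
  motion="0 0.05 0.62 0 0 0 -0.157;0 0.05 0.62 0 0 0 -0.157;0 0.05 0.62 0 0 0 -0.157;0 0.05 0.62 0 0 0 -0.157;0 0.05 0.62 0 0 0 -0.157;0 0 0 0 0 0 0",
)

```text
time: 11.15
tool_pos: [0.6711, -0.2838, 0.0978]
tool_rot: [3.138, 0.001, 0.868]
contact_force: [-0.8, -6.1, 3.7]
opening: 0.0081
grip_force: 15.0
```

```bash
python3 -c "
from h import *
o=robot.observe();print(o['tool_rot'],o['torque'],o['contact_force'],o['tool_pos'],o['opening'])"
```

```text
[3.13814859e+00 1.07690911e-03 8.68446873e-01] [-1.08153433  0.07460922 -0.07662052] [-0.84346634 -6.09594037  3.69088518] [ 0.67107592 -0.2837902   0.09781796] 0.008085865849543374
```

Request:
apply_moves(
  motion="0 0.05 0.62 0 0 0 -0.157;0 0.05 0.62 0 0 0 -0.157;0 0.05 0.62 0 0 0 -0.157;0 0.05 0.62 0 0 0 -0.157;0 0.05 0.62 0 0 0 -0.15;0 0 0 0 0 0 0",
)

```text
time: 11.9
tool_pos: [0.7, -0.2934, 0.0979]
tool_rot: [3.14, 0.004, 1.646]
contact_force: [-0.1, -7.5, 2.7]
opening: 0.0079
grip_force: 15.0
```

```bash
python3 -c "
from h import *
o=robot.observe();print(o['tool_rot'],o['torque'],o['contact_force'],o['tool_pos'],o['opening'],o['qpos'])"
```

```text
[3.1397951  0.00408593 1.64623933] [-1.25070965 -0.13743528 -0.02604601] [-0.07414959 -7.49099279  2.74370415] [ 0.69998673 -0.29338208  0.09788586] 0.007863386202873222 [-0.49667897  0.88873759  0.89601972 -0.00252153  1.35311251 -0.57158566]
```

Request:
apply_moves(
  motion="0 0 0.2 0 0 0 -0.04;0 0 0.15 0 0 0 0;0 0 0 0 0 0 0",
)

```text
time: 12.28
tool_pos: [0.7003, -0.2933, 0.0977]
tool_rot: [-3.136, 0.002, 1.684]
contact_force: [-10.8, -7.3, 7.1]
opening: 0.0084
grip_force: 15.1
```

Request:
apply_moves(
  motion="0 0 -0.3 0 0 0 0;40 0 0 0 0 0 0;40 0 0 0 0 0 0;40 0 0 0 0 0 0;40 0 0 -4 0 0 0;40 0 0 -5 0 0 0;60 0 0 -5 0 0 0;60 -0.62 -4.6 0 0 0 0;60 -0.62 -4.6 0 0 0 0;60 -0.62 -4.6 0 0 0 0;60 -0.62 -4.6 0 0 0 0;60 -0.62 -4.6 0 0 0 0;60 0 0 0 0 0 0.17;60 0 0 0 0 0 0.17;60 0 0 0 0 0 0.17;60 0 0 0 0 0 0.17;60 0 0 0 0 0 0.17;60 0 0 0 0 0 0.17;60 0 0 0 0 0 0.17;60 0 0 0 0 0 0.14",
)

```text
time: 14.78
tool_pos: [0.4753, -0.3477, 0.2367]
tool_rot: [-3.141, -0.0, 0.351]
contact_force: [0.3, 0.6, 0.3]
opening: 0.0551
grip_force: 0.0
```

Request:
apply_moves(
  motion="60 0 0 0 0 0 0",
)

```text
time: 14.9
tool_pos: [0.4753, -0.3478, 0.2367]
tool_rot: [-3.141, -0.0, 0.358]
contact_force: [0.6, 1.1, 1.0]
opening: 0.0548
grip_force: 0.0
```

```bash
python3 - <<'E'
from h import *
o=robot.observe();p=robot.read_camera("wrist")
print(o["tool_pos"],o["tool_rot"],o["opening"])
V=[]
for n in ("cover","cover_bar"):
    r=robot.trace(n,p);m=r[0]["pixels"];print(n,r[0]["score"],m.sum(),fit([(p,m,o)],H["cover"],[(.474,-.351,.34)]))
q=(.473,-.352,.35)
im=p["img"][:,:,::-1].copy()
for h in H["cover"]:
    u=proj(p,h@rz(q[2]).T+[q[0],q[1],0],o);cv2.polylines(im,[np.int32(cv2.convexHull(np.float32(u)))],True,(0,0,255),1)
s=robot.read_camera("side")["img"][180:320,330:490,::-1]
out=np.zeros((560,800,3),np.uint8);out[:480,:480]=im[:480,80:560];out[:280,480:]=cv2.resize(s,(320,280));cv2.imwrite("pics/w3.png",out)
np.save("w3.npy",p["img"])
E
```

```text
[ 0.47534554 -0.34780018  0.2367267 ] [-3.14143539e+00 -1.13235650e-04  3.57567114e-01] 0.05475490377243728
cover 0.92 18028 (array([ 0.4744, -0.3505,  0.3811]), np.float64(0.049))
cover_bar 0.75 18196 (array([ 0.4746, -0.3504,  0.5281]), np.float64(0.043))
```

View pics/w3.png

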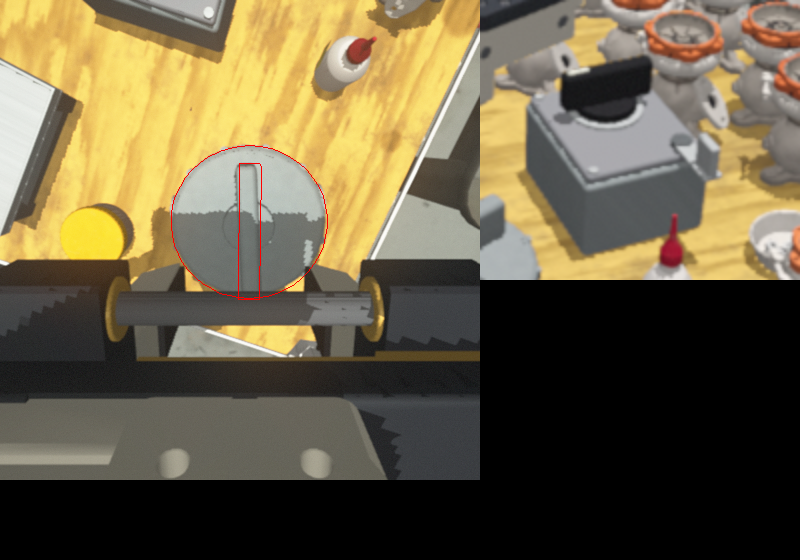

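The picture shows the hasp fully out and the handle across. The cover model lies on the disc, with the bar running along columns 237–261 of the composite. I'm descending to grip the bar.

Request:
apply_moves(
  motion="60 -0.37 0.31 3 0 0 0;60 0 0 4 0 0 0;60 0 0 4 0 0 0;60 0 0 1.5 0 0 0;60 0 0 1 0 0 0;0 0 0 0 0 0 0;0 0 0 0 0 0 0;0 0 0 0 0 0 0;0 0 0 0 0 0 0;0 0 0 0 0 0 0",
  force=35,
)

```text
time: 16.35
tool_pos: [0.4729, -0.3524, 0.1022]
tool_rot: [3.141, -0.0, 0.356]
contact_force: [-0.6, 0.4, 2.9]
opening: 0.0156
grip_force: 34.6
```

```bash
cat >s.py <<'E'
from h import *
o=robot.observe()
for k in ('time','tool_pos','tool_rot','contact_force','torque','opening'): print(k,np.round(o[k],4))
E
python3 s.py
```

```text
time 16.35
tool_pos [ 0.4729 -0.3524  0.1022]
tool_rot [ 3.141e+00 -2.000e-04  3.559e-01]
contact_force [-0.648   0.3605  2.9391]
torque [0.1875 0.1166 0.0625]
opening 0.0156
```

Request:
apply_moves(
  motion="0 0 0 0 0 0 -0.12;0 0 0 0 0 0 -0.12;0 0 0 0 0 0 -0.12;0 0 0 0 0 0 -0.12;0 0 0 0 0 0 -0.12;0 0 0 0 0 0 -0.12;0 0 0 0 0 0 -0.12;0 0 0 0 0 0 -0.08;0 0 0 0 0 0 0",
)

```text
time: 17.48
tool_pos: [0.473, -0.3526, 0.1022]
tool_rot: [3.141, 0.001, 1.275]
contact_force: [-0.6, 0.1, 4.6]
opening: 0.0158
grip_force: 34.8
```

```bash
python3 s.py
```

```text
time 17.475
tool_pos [ 0.473  -0.3526  0.1022]
tool_rot [3.1407e+00 5.0000e-04 1.2752e+00]
contact_force [-0.5566  0.1394  4.607 ]
torque [0.0099 0.0075 0.1595]
opening 0.0158
```

Request:
apply_moves(
  motion="0 0 0 0 0 0 -0.04;0 0 0 0 0 0 -0.04;0 0 0 0 0 0 -0.04;0 0 0 0 0 0 0",
)

```text
time: 17.98
tool_pos: [0.473, -0.3526, 0.1022]
tool_rot: [3.141, 0.001, 1.394]
contact_force: [0.2, 0.3, 3.5]
opening: 0.0155
grip_force: 34.8
```

```bash
python3 s.py
```

```text
time 17.975
tool_pos [ 0.473  -0.3526  0.1022]
tool_rot [3.1407e+00 6.0000e-04 1.3940e+00]
contact_force [0.1752 0.3164 3.5092]
torque [-0.0321 -0.069   0.0067]
opening 0.0155
```

Request:
apply_moves(
  motion="0 0 0 0 0 0 -0.03;0 0 0 0 0 0 -0.03;0 0 0 0 0 0 -0.03;0 0 0 0 0 0 -0.03;0 0 0 0 0 0 0",
  force=25,
)

```text
time: 18.6
tool_pos: [0.473, -0.3526, 0.1022]
tool_rot: [3.141, 0.001, 1.516]
contact_force: [0.5, 0.6, 4.8]
opening: 0.0162
grip_force: 24.9
```

```bash
python3 s.py
```

```text
time 18.6
tool_pos [ 0.473  -0.3526  0.1022]
tool_rot [3.1408e+00 7.0000e-04 1.5161e+00]
contact_force [0.4988 0.5993 4.7992]
torque [ 0.0431 -0.0626 -0.0755]
opening 0.0162
```

Request:
apply_moves(
  motion="0 0 0 0 0 0 -0.03;0 0 0 0 0 0 -0.03;0 0 0 0 0 0 -0.03;0 0 0 0 0 0 -0.03;0 0 0 0 0 0 0",
)

```text
time: 19.23
tool_pos: [0.473, -0.3526, 0.1022]
tool_rot: [3.141, 0.001, 1.636]
contact_force: [0.0, 1.3, 5.6]
opening: 0.0157
grip_force: 24.9
```

```bash
python3 s.py
```

```text
time 19.225
tool_pos [ 0.473  -0.3526  0.1022]
tool_rot [3.1409e+00 8.0000e-04 1.6360e+00]
contact_force [0.0419 1.3444 5.562 ]
torque [-0.0417 -0.0436 -0.0995]
opening 0.0157
```

Request:
apply_moves(
  motion="0 0 0 0 0 0 -0.03;0 0 0 0 0 0 -0.03;0 0 0 0 0 0 -0.03;0 0 0 0 0 0 -0.03;0 0 0 0 0 0 0",
)

```text
time: 19.85
tool_pos: [0.473, -0.3526, 0.1022]
tool_rot: [3.141, 0.001, 1.756]
contact_force: [0.5, -0.9, 5.4]
opening: 0.0159
grip_force: 24.9
```

```bash
python3 s.py
```

```text
time 19.85
tool_pos [ 0.473  -0.3526  0.1022]
tool_rot [3.1409e+00 1.0000e-03 1.7561e+00]
contact_force [ 0.5247 -0.9258  5.4067]
torque [ 0.0358 -0.0441 -0.1239]
opening 0.0159
```

Request:
apply_moves(
  motion="0 0 0 0 0 0 -0.03;0 0 0 0 0 0 -0.03;0 0 0 0 0 0 -0.03;0 0 0 0 0 0 -0.03;0 0 0 0 0 0 0",
)

```text
time: 20.48
tool_pos: [0.4731, -0.3526, 0.1022]
tool_rot: [3.141, 0.001, 1.876]
contact_force: [-0.2, -0.1, 6.0]
opening: 0.0158
grip_force: 24.9
```

```bash
python3 s.py
```

```text
time 20.475
tool_pos [ 0.4731 -0.3526  0.1022]
tool_rot [3.141e+00 9.000e-04 1.876e+00]
contact_force [-0.2314 -0.1336  5.9716]
torque [ 0.0136 -0.0917 -0.1122]
opening 0.0158
```

Request:
apply_moves(
  motion="0 0 0 0 0 0 -0.03;0 0 0 0 0 0 -0.03;0 0 0 0 0 0 -0.03;0 0 0 0 0 0 -0.03;0 0 0 0 0 0 0",
)

```text
time: 21.1
tool_pos: [0.473, -0.3526, 0.1022]
tool_rot: [3.141, 0.001, 1.996]
contact_force: [0.9, -0.4, 4.9]
opening: 0.0159
grip_force: 24.9
```

```bash
python3 s.py
```

```text
time 21.1
tool_pos [ 0.473  -0.3526  0.1022]
tool_rot [3.1412e+00 1.0000e-03 1.9960e+00]
contact_force [ 0.8764 -0.407   4.8958]
torque [ 0.0716 -0.0776 -0.0882]
opening 0.0159
```

Request:
apply_moves(
  motion="0 0 0 0 0 0 -0.03;0 0 0 0 0 0 -0.03;0 0 0 0 0 0 -0.03;0 0 0 0 0 0 -0.03;0 0 0 0 0 0 0",
)

```text
time: 21.72
tool_pos: [0.4737, -0.3523, 0.1021]
tool_rot: [3.14, 0.002, 2.116]
contact_force: [5.5, 1.4, 5.7]
opening: 0.016
grip_force: 25.8
```

```bash
python3 s.py
```

```text
time 21.725
tool_pos [ 0.4737 -0.3523  0.1021]
tool_rot [3.1401e+00 1.5000e-03 2.1158e+00]
contact_force [5.4816 1.358  5.6748]
torque [ 0.3792 -0.9367 -0.6635]
opening 0.016
```

The stop is felt: the torque jumped to −0.66 N m. I'm easing off slightly and lifting a little as a test.

Request:
apply_moves(
  motion="0 0 0 0 0 0 0.03;0 0 0 0 0 0 0;0 0 0 -0.2 0 0 0;0 0 0 -0.2 0 0 0;0 0 0 0 0 0 0",
  force=40,
)

```text
time: 22.35
tool_pos: [0.4731, -0.3515, 0.1042]
tool_rot: [3.141, -0.002, 2.086]
contact_force: [5.4, 1.7, -5.1]
opening: 0.0158
grip_force: 39.9
```

```bash
python3 s.py
```

```text
time 22.35
tool_pos [ 0.4731 -0.3515  0.1042]
tool_rot [ 3.1408e+00 -1.6000e-03  2.0861e+00]
contact_force [ 5.4266  1.6702 -5.1469]
torque [ 0.2374 -1.3639 -0.3594]
opening 0.0158
```

Request:
apply_moves(
  motion="0 0 0 -0.15 0 0 0;0 0 0 0 0 0 0",
)

```text
time: 22.6
tool_pos: [0.4729, -0.3513, 0.1055]
tool_rot: [3.141, -0.002, 2.086]
contact_force: [6.3, 2.3, -6.1]
opening: 0.016
grip_force: 39.9
```

```bash
python3 s.py
```

```text
time 22.6
tool_pos [ 0.4729 -0.3513  0.1055]
tool_rot [ 3.1409e+00 -2.4000e-03  2.0861e+00]
contact_force [ 6.2834  2.2987 -6.057 ]
torque [ 0.2825 -1.3775 -0.3725]
opening 0.016
```

Request:
apply_moves(
  motion="0 0 0 0 0 0 0.015;0 0 0 -0.2 0 0 0;0 0 0 -0.2 0 0 0;0 0 0 0 0 0 0",
)

```text
time: 23.1
tool_pos: [0.4725, -0.3514, 0.1105]
tool_rot: [-3.142, -0.002, 2.071]
contact_force: [4.4, 3.8, -5.6]
opening: 0.0155
grip_force: 39.9
```

```bash
python3 s.py
```

```text
time 23.1
tool_pos [ 0.4725 -0.3514  0.1105]
tool_rot [-3.1416e+00 -2.2000e-03  2.0713e+00]
contact_force [ 4.4411  3.805  -5.5596]
torque [ 0.5752 -1.0357 -0.2916]
opening 0.0155
```

Request:
apply_moves(
  motion="0 0 0 -0.7 0 0 0;0 0 0 -0.8 0 0 0;0 0 0 -1.5 0 0 0;0 0 0 -2.5 0 0 0;0 0 0 -2.5 0 0 0;0 1 0.5 0 0 0 0;0 2.45 1.15 0 0 0 0;0 2.9 1.35 0 0 0 0;0 2.9 1.35 0 0 0 0;0 2.9 1.35 0 0 0 0;0 2.9 1.35 0 0 0 0;0 2.9 1.35 0 0 0 0;0 2.9 1.35 0 0 0 0;0 2.45 1.15 0 0 0 0;0 1.5 0.7 0 0 0 0;0 0.6 0.3 0 0 0 0;0 0 0 0 0 0 0",
)

```text
time: 25.22
tool_pos: [0.4554, -0.0724, 0.1911]
tool_rot: [-3.141, 0.0, 2.071]
contact_force: [-0.0, -1.1, -2.0]
opening: 0.0159
grip_force: 39.9
```

```bash
python3 s.py; python3 - <<'E'
from h import *
p=robot.read_camera("scene")
im=p["img"][:,:,::-1].copy()
def dr(hs,q,c,dz=0):
    for h in hs: cv2.polylines(im,[np.int32(cv2.convexHull(np.float32(proj(p,h@rz(q[2]).T+[q[0],q[1],dz]))))],True,c,1)
dr([box(-.075,.075,-.075,.075,.0619,.062)],(.456,-.07,-.132),(0,0,255))
dr([cyl(.033,.041,.042)],(.393,-.214,0),(255,0,0))
cv2.imwrite("pics/p4.png",cv2.resize(im[180:440,230:450],None,fx=2.2,fy=2.2))
E
```

```text
time 25.225
tool_pos [ 0.4554 -0.0724  0.1911]
tool_rot [-3.1413e+00  3.0000e-04  2.0713e+00]
contact_force [-0.0495 -1.1373 -2.0359]
torque [ 0.0091 -0.1151 -0.0102]
opening 0.0159
```

View pics/p4.png

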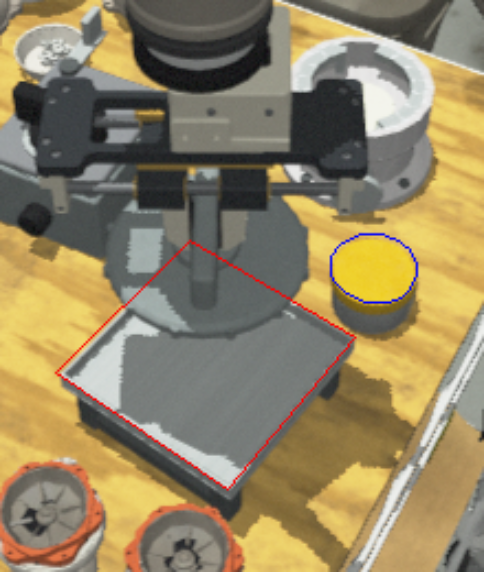

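The cover is in the gripper, the housing is open, and the red outline lies on the tray rim. I'm lowering the cover over the tray centre.

Request:
apply_moves(
  motion="0 0 0 2.5 0 0 0;0 0 0 3 0 0 0;0 0 0 2.5 0 0 0;0 0 0 1.2 0 0 0;0 0 0 0.5 0 0 0;0 0 0 0 0 0 0",
)

```text
time: 26.02
tool_pos: [0.4558, -0.0727, 0.0945]
tool_rot: [3.141, 0.001, 2.071]
contact_force: [0.2, -0.0, -2.7]
opening: 0.0155
grip_force: 39.9
```

Request:
apply_moves(
  motion="0 0 0 0.15 0 0 0;0 0 0 0.15 0 0 0;0 0 0 0.1 0 0 0;0 0 0 0 0 0 0",
)

```text
time: 26.52
tool_pos: [0.4554, -0.0724, 0.0902]
tool_rot: [-3.142, 0.0, 2.071]
contact_force: [-0.6, -0.2, -2.5]
opening: 0.0159
grip_force: 39.9
```

```bash
python3 s.py
```

```text
time 26.525
tool_pos [ 0.4554 -0.0724  0.0902]
tool_rot [-3.1416e+00  1.0000e-04  2.0709e+00]
contact_force [-0.645  -0.155  -2.4732]
torque [-0.0504 -0.1084  0.0363]
opening 0.0159
```

Request:
apply_moves(
  motion="0 0 0 0.1 0 0 0;0 0 0 0.1 0 0 0;0 0 0 0.05 0 0 0;0 0 0 0 0 0 0",
)

```text
time: 27.02
tool_pos: [0.4554, -0.0723, 0.0876]
tool_rot: [-3.141, -0.0, 2.071]
contact_force: [0.2, 0.6, -3.0]
opening: 0.016
grip_force: 39.9
```

Request:
apply_moves(
  motion="0 0 0 0.07 0 0 0;0 0 0 0.07 0 0 0;0 0 0 0 0 0 0",
)

```text
time: 27.4
tool_pos: [0.4555, -0.0724, 0.0871]
tool_rot: [3.141, 0.001, 2.071]
contact_force: [-4.2, -0.0, 7.0]
opening: 0.0156
grip_force: 39.9
```

Request:
apply_moves(
  motion="0 0 0 -0.1 0 0 0;45 0 0 0 0 0 0;45 0 0 0 0 0 0;45 0 0 0 0 0 0;45 0 0 0 0 0 0;45 0 0 -1 0 0 0;45 0 0 -2 0 0 0;45 0 0 -4 0 0 0;45 0 0 -4 0 0 0;45 -4 -2 -3 0 0 0;45 -5 -2 0 0 0 0;45 0 0 0 0 0 0",
)

```text
time: 28.9
tool_pos: [0.4637, -0.1735, 0.2281]
tool_rot: [3.141, 0.002, 2.067]
contact_force: [0.4, 0.8, -1.1]
opening: 0.0417
grip_force: 0.0
```

```bash
python3 s.py; python3 - <<'E'
from h import *
a=robot.read_camera("scene")["img"][130:430,230:450,::-1];b=robot.read_camera("side")["img"][170:400,190:500,::-1]
out=np.zeros((545,800,3),np.uint8);out[:545,:400]=cv2.resize(a,(400,545));out[:297,400:]=cv2.resize(b,(400,297));cv2.imwrite("pics/end.png",out)
E
```

```text
time 28.9
tool_pos [ 0.4637 -0.1735  0.2281]
tool_rot [3.1411e+00 2.1000e-03 2.0669e+00]
contact_force [ 0.3977  0.7568 -1.1363]
torque [ 0.1027 -0.0826  0.0143]
opening 0.0417
```

View pics/end.png

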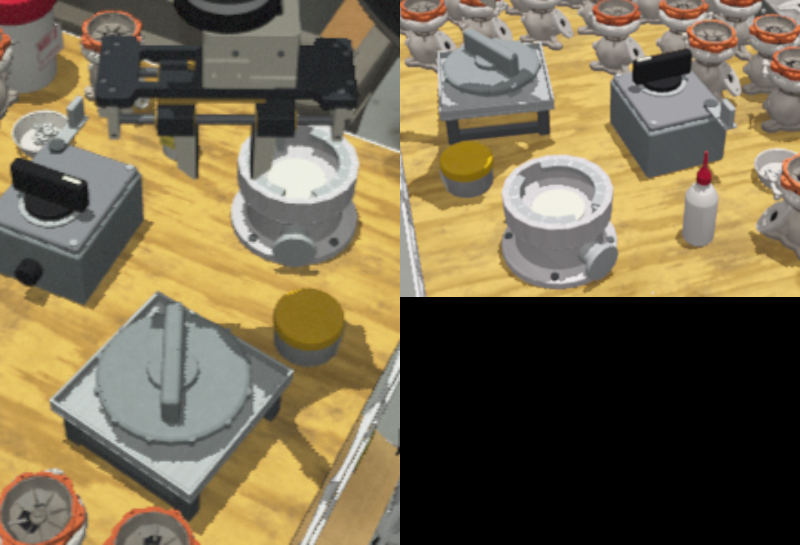

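The cover lies flat in the tray with its bar up. The handle is off, the hasp is out, the tub and bottle have not moved, and the robot is touching nothing.

```bash
python3 -c "
from cell import robot
print(robot.hand_in())"
```

```text
the job is handed in; nothing more can be done
None
```

I handed the job in at about 29 s: isolator off, hasp fully out, cover turned about 100° to its stop, lifted off and set down bar upwards in the tray; the last pictures showed it all in place, but no verdict came back.

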